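# Sort potted transformers from empty shells by weight

### The job

The three black transformer modules on the mat look the same, but each is either potted solid or just an empty shell. Lift each one to feel its weight, then put the solid ones in the foam-lined steel tray for testing and the empty shells in the blue bin to go back for potting. Set every module down gently on its base, lying flat on the floor of its tray or bin, never dropped or stacked, and leave the other things on the bench where they are.

Things in the scene. Friction and masses are not known exactly. Their poses are not given: they have to be found in the camera images.
- module_1: Black transformer module; all three look alike. Case 60 (x) x 54 (y) x 45 (z) mm, pale plate on top; at each x end a terminal step 12 long, 54 wide, 20 high: 84 mm overall. Origin: centre of underside, z up as it starts. Grasp the case across y (54 mm). Either potted solid, 0.5 to 0.7 kg (5 to 7 N), or an empty shell, 0.07 to 0.12 kg (0.7 to 1.2 N); name and place do not tell which.
- module_2: Black transformer module; all three look alike. Case 60 (x) x 54 (y) x 45 (z) mm, pale plate on top; at each x end a terminal step 12 long, 54 wide, 20 high: 84 mm overall. Origin: centre of underside, z up as it starts. Grasp the case across y (54 mm). Either potted solid, 0.5 to 0.7 kg (5 to 7 N), or an empty shell, 0.07 to 0.12 kg (0.7 to 1.2 N); name and place do not tell which.
- module_3: Black transformer module; all three look alike. Case 60 (x) x 54 (y) x 45 (z) mm, pale plate on top; at each x end a terminal step 12 long, 54 wide, 20 high: 84 mm overall. Origin: centre of underside, z up as it starts. Grasp the case across y (54 mm). Either potted solid, 0.5 to 0.7 kg (5 to 7 N), or an empty shell, 0.07 to 0.12 kg (0.7 to 1.2 N); name and place do not tell which.
- steel_tray: Open steel-grey tray lined with pink foam, 300 long (x) x 170 wide (y) x 42 mm high, walls 4 mm, inside 292 x 162 mm; three modules fit in a row along x. Origin: centre of its underside, z up. The top of the foam, where modules rest, is 10 mm above the origin. Fixed to the bench. It may stand to the left or to the right of the mat.
- blue_bin: Open blue plastic bin, 300 long (x) x 170 wide (y) x 58 mm high, walls 4 mm, inside 292 x 162 mm; three modules fit in a row along x. Origin: centre of its underside, z up. Its inner floor is 4 mm above the origin. Fixed to the bench. It stands on the other side of the mat from the steel tray.
- mat: Flat grey-green antistatic mat, 260 (x) x 300 (y) x 3 mm, fixed to the bench; the modules start on it. Origin: centre of its underside.
- multimeter: Bystander: yellow hand multimeter lying beyond the mat, 150 (x) x 75 (y) x 32 mm high. Origin: centre of its underside.
- heatsink: Bystander: finned aluminium heat sink beyond the mat, 100 (x) x 70 (y) x 35 mm high. Origin: centre of its underside.
- cleaner: Bystander: upright white bottle of cleaner, red cap, 60 mm across, 150 mm high, beyond the mat. Origin: centre of its underside.
Not all that is in view belongs to the job. What is shaped like the module_3 but purple or yellow is not meant.

How it is judged:
By the outcome, as a careful person would: the job done as asked, in the order asked, and still so for the second after the job is handed in, with the robot touching nothing.
It also fails if it takes over 62 s, if anything falls off the work surface, if the arm or the gripper's body presses on something with over 40 N, if the wrist force passes 120 N, or if a joint passes its speed limit or range.

### The arm

A 6-joint arm with a two-finger parallel gripper is mounted at the origin on the work surface. World frame = base frame: x ahead of the robot, y to its left, z up, the work surface at z = 0. Lengths are in m, angles in rad, forces in N, time in s.
With the tool pointing down it reaches from about 0.35 to 0.725 m from the base axis. Payload 4.3 kg.
Tool frame: the origin (TCP) lies between the finger pads; the fingertips stand 17 mm ahead of it and the grasp point (between the pads) lies 2 mm behind it; z points along the fingers, y is the line along which they close (so a half turn about z gives the same grasp; the last joint's range is limited). The gripper opens to 85 mm and grips with 20 to 120 N. Pads are 22 mm wide; open, the fingers measure 114 mm over their backs; the gripper's body (76 mm by 85 mm) begins 54 mm behind the grasp point. The pads swing forward as they close: fully open they stand 13 mm farther back than shut.
Start: joints at [1.126, 0.377, 0.081, 1.274, 0, 1.46], TCP at [0.189, 0.543, 0.248] pointing down, gripper open.
Joint ranges: [-2.72, 2.72], [-0.84, 1.66], [-1.02, 1.22], [-1.77, 2.12], [-1.37, 1.28], [-3.14, 3.14]. Speed limits (rad/s): [2.57, 2.57, 3.14, 3.14, 3.14, 3.14].

### API

Orientations are given as a unit quaternion [w, x, y, z].
In Python, from plant import state, snapshot, hand_in, recognise, masks_of, pinpoint gives the robot as it stands.
- The arm moves only by the tool jog_arm, never from a script. Its argument "plan" is a list of rows, each a list of 2 entries, a list of its own where there are three numbers: the shift along the tool's x, y, z in m, then the turn about the tool's z in degrees. In form: [[[dx, dy, dz], roll], ...]. A call has 1 to 12 rows; each row shifts and turns the commanded pose from where the row before left it, along the tool's axes as they then stand; what a row does not reach is not made up. A row lasts 1/10 s, in which the tool goes at most 50 mm and 8.59 degrees, less where a joint would pass 70% of its speed; a pose out of reach is approached as far as the arm can. A call with a gripper value outside its range is refused whole. "gripper" is the opening, from 0 (shut) to 1 (fully open), set as the call begins (left out, the last holds). The fingers move at their own pace and stop on an object; "newtons" is the grip in N (left out, the last holds). Time passes only in rows, so rows that do not move let the fingers close. It gives the time, the measured TCP pose, the force, the opening and the grip force at its end, in the units of the state.
- state(): the state, without advancing time (a new reading comes with each control period).
- snapshot(name): name is "side" or "top" or "wrist"; returns a dict with "frame" (420x560x3 uint8, red, green, blue), "mtx" (3x3 intrinsics, pixels), "R" (3x3) and "t" (3): a world point X has camera coordinates R X + t; the wrist camera has in their place "hand_eye" (4x4, takes a point from camera to tool coordinates, whose origin is the TCP and whose axes are the flange's). Camera axes: x right, y down, z forward; pixel columns grow to the right and rows downward; lengths in m; the calibration is good to about 2 mm. The wrist camera is an equidistant fisheye: a pixel r from the principal point sees the ray r / f radians off the axis. A picture is of the moment at which its call begins: read the wrist's pose just before it. There is no depth.
- hand_in(): hands the job in; it is judged then, once.
Trained networks look in the newest picture that a camera, given by its name, has taken for a name from the list of things; names that differ only in an ending like _2 or _b are one class to them, and where a whole thing is asked for, a point or a joint stands for the part that bears it (a point fixed in the world has none). Each returns a list of dicts, best first, with "p" (0 to 1); they miss things now and then, are a little off and sometimes report something else, mostly with a low value. They report only what shows in the picture. A call takes as long as a camera call. They do not tell look-alikes from the thing itself.
- recognise(target, camera): "xy" ([column, row] as shares, 0 to 1, of the picture: columns of its width, rows of its height, amid what is visible of it).
- masks_of(target, camera): "pixels" (420x560 bool, what is visible of it) and "xy" ([column, row] as shares, 0 to 1, of the picture: columns of its width, rows of its height, amid what is visible of it).
- pinpoint(target, camera): "xy" ([column, row] as shares, 0 to 1, of the picture: columns of its width, rows of its height: a listed point, or the origin of a listed thing).
The state is a dict: "t": time; "joint_positions": joint angles; "qd": joint speeds; "tau": joint torques, N m; "position": TCP position; "eef_rot": TCP orientation; "ft_force": force on the tool from outside, world axes, zero at the start; "torque": the same for the moment, N m; "finger_gap": opening from 0.0 (shut) to 1.0 (fully open); "gripper_force": force on a finger pad.
Only numpy, scipy, OpenCV 4.12 (cv2) and the standard library are available. Lean on these libraries where they do the work, as an engineer would, in place of code of your own. Each camera call takes 0.05 s, during which the arm holds its last target. There are 200 camera calls.

## Working session

There is one attempt and no reset: what is moved stays moved. The work goes in short steps, Python scripts to look and compute and a tool call to move; the robot and the scene stay as the last step left them, time stands still between calls to the robot, and variables do not carry over. Pictures are saved under pics/ and viewed, at most 10 in all, crops included, and the job is handed in when it is done.

Besides the shell and the picture viewer there is one more tool, called after ">>>" by a JSON object that holds its "method" and its "body", one argument or row to a line. jog_arm: Moves the arm, as the interface text tells. Its arguments: {"type":"object","properties":{"plan":{"type":"array"},"gripper":{"type":"number"},"newtons":{"type":"number"}},"required":["plan"]}

```bash
mkdir -p pics; ls
python3 - <<'E'
from plant import *
import cv2,numpy as np
s=state();print(s)
for n in ["top","side"]:
    d=snapshot(n);cv2.imwrite(f"pics/{n}0.png",d["frame"][:,:,::-1]);np.savez(f"{n}0.npz",**d)
    print(n,d["mtx"].tolist(),np.round(d["R"],4).tolist(),np.round(d["t"],4).tolist())
    for t in ["module_1","steel_tray","blue_bin","mat"]:
        for f in (recognise,pinpoint):
            print(t,f.__name__,[(np.round(np.array(r["xy"])*[560,420],1).tolist(),round(r["p"],2)) for r in f(t,n)])
E
```

```text
pics
{'t': 0.0, 'joint_positions': array([ 1.12569595e+00,  3.78024603e-01,  7.96144232e-02,  1.27437506e+00,
       -3.41882620e-05,  1.46052218e+00]), 'qd': array([ 0.00122784,  0.00037888,  0.00010877, -0.00039203, -0.00110195,
       -0.00094267]), 'tau': array([-8.54770660e-04, -4.63605452e+01,  2.69876701e+01,  2.08359567e-02,
       -3.36678568e-04,  7.88049817e-06]), 'position': array([0.1886702 , 0.54251159, 0.24737833]), 'eef_rot': array([-2.56172780e-04,  1.66632091e-01,  9.86018639e-01, -9.61045067e-04]), 'ft_force': array([-0.3921459 ,  0.33719256, -0.28003983]), 'torque': array([-0.01709589,  0.0024402 , -0.0259545 ]), 'gripper_force': 0.0, 'finger_gap': 1.0018180167675084}
top [[388.23155908938423, 0.0, 284.62254348101914], [0.0, 388.23155908938423, 207.9811185639866], [0.0, 0.0, 1.0]] [[-0.018, -0.9998, -0.0114], [-0.9981, 0.0186, -0.059], [0.0592, 0.0103, -0.9982]] [0.0053, 0.4835, 0.8712]
module_1 call [([323.7, 218.2], 0.77), ([379.2, 302.5], 0.7), ([156.5, 336.4], 0.7), ([255.2, 224.3], 0.68), ([286.3, 166.9], 0.56)]
module_1 call [([160.5, 336.3], 0.96), ([285.7,
[... 339 characters left out ...]
09204, 0.0, 280.35593051997455], [0.0, 412.71319138009204, 206.27794771408998], [0.0, 0.0, 1.0]] [[0.6992, -0.715, -0.0008], [-0.3814, -0.372, -0.8463], [0.6047, 0.592, -0.5328]] [-0.3493, 0.2195, 0.8578]
module_1 call [([295.4, 229.2], 0.95), ([299.7, 202.6], 0.86), ([273.3, 290.6], 0.78), ([140.6, 208.3], 0.59)]
module_1 call [([298.3, 206.5], 0.92), ([295.3, 238.2], 0.7), ([273.9, 296.5], 0.63), ([252.4, 212.8], 0.61), ([129.1, 213.8], 0.44)]
steel_tray call [([196.0, 173.3], 0.55), ([395.2, 264.6], 0.35)]
steel_tray call [([199.4, 177.8], 0.86)]
blue_bin call [([393.3, 265.1], 0.81)]
blue_bin call [([394.6, 268.5], 0.6)]
mat call [([287.1, 219.2], 0.77)]
mat call [([286.2, 214.1], 0.75)]
```

View pics/top0.png

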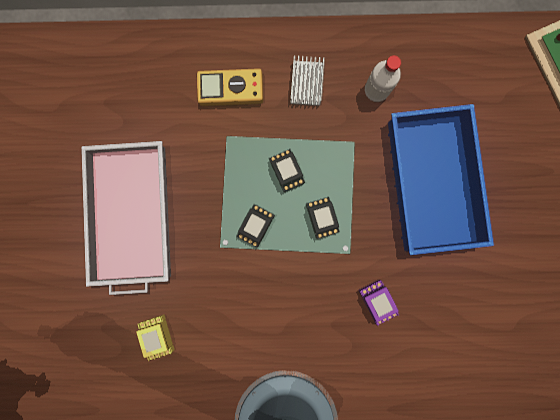

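View pics/side0.png

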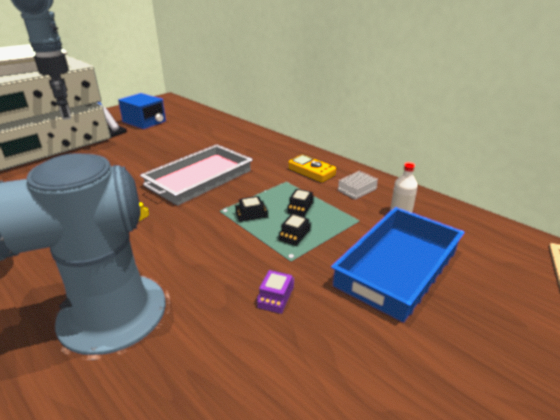

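The top view shows black modules at (286,170), (255,225) and (323,218). Look-alikes are purple at (379,303) and yellow at (153,340), and both are rejected by colour. The pink tray is at about (126,212) and the blue bin at about (442,180). The side view shows the blacks at (251,208), (300,201) and (295,229), and purple at (275,290).

```bash
cat > h.py <<'E'
import numpy as np,cv2
from scipy.optimize import least_squares
def load(n): return dict(np.load(n))
def proj(d,X):
    c=np.atleast_2d(X)@d["R"].T+d["t"]; p=c@d["mtx"].T; return p[:,:2]/p[:,2:]
def plane(d,uv,z):
    uv=np.atleast_2d(uv).astype(float)
    r=np.c_[uv,np.ones(len(uv))]@np.linalg.inv(d["mtx"]).T@d["R"]
    o=-d["R"].T@d["t"]; return o+r*((z-o[2])/r[:,2])[:,None]
def tri(ds,uvs):
    f=lambda X:np.concatenate([proj(d,X)[0]-u for d,u in zip(ds,uvs)])
    r=least_squares(f,[.4,0,.05]); return r.x,r.fun
def comps(mask,box,amin):
    m=np.zeros(mask.shape,np.uint8);x0,y0,x1,y1=box;m[y0:y1,x0:x1]=mask[y0:y1,x0:x1]
    n,l,st,c=cv2.connectedComponentsWithStats(m)
    return [(c[i],st[i,4],l==i) for i in range(1,n) if st[i,4]>=amin]
E
python3 - <<'E'
from h import *
T,S=load("top0.npz"),load("side0.npz")
def pale(d):
    f=d["frame"].astype(int);return (f.min(2)>130)
def gold(f): 
    f=f.astype(int);return (f[:,:,0]-f[:,:,2]>50)&(f[:,:,0]>120)
tp=comps(pale(T["frame"] and 0 if False else T),(225,140,350,248),60)
sp=comps(pale(S),(230,185,325,245),25)
for c in tp: print("top",c[0],c[1])
for c in sp: print("side",c[0],c[1])
g=gold(T["frame"])
for c,a,m in tp:
    for cs,as_,ms in sp:
        X,r=tri([T,S],[c,cs])
        if abs(r).max()<4: print("tri",c.round(1),cs.round(1),X.round(4),r.round(1))
    P=plane(T,c,.048)[0]
    ys,xs=np.nonzero(g); k=np.hypot(xs-c[0],ys-c[1])<27
    G=plane(T,np.c_[xs,ys][k],.023)[:,:2]; 
    G=G[np.hypot(*(G-P[:2]).T)<.055]
    w,v=np.linalg.eigh(np.cov(G.T));a=np.degrees(np.arctan2(v[1,1],v[0,1]))
    ct=cv2.findContours(m.astype(np.uint8),0,1)[0][0].reshape(-1,2)
    r=cv2.minAreaRect((plane(T,ct,.048)[:,:2]*1000).astype(np.float32))
    print("P",P.round(4),"gold n",len(G),np.sqrt(w).round(4),"gold mean",G.mean(0).round(4),"yaw",a.round(1),"rect",r)
top=[(392,113),(473,105),(493,243),(412,254)];side=[(335,264),(400,211),(462,235),(404,312)]
print("bin",plane(T,top,.058).round(3))
print("tray",plane(T,[(82,147),(162,142),(168,281),(86,287)],.042).round(3))
im=np.hstack([cv2.resize(T["frame"][130:260,215:360],None,fx=3,fy=3,interpolation=2),cv2.resize(S["frame"][180:250,225:335],(330,390//1),interpolation=2)])
cv2.imwrite("pics/crop0.png",im[:,:,::-1])
E
```

```text
top [325.58348359 177.35196538] 2773
top [286.39007092 168.0177305 ] 282
top [323.375      216.99305556] 288
top [254.23875433 225.12110727] 289
side [300.7311828  194.16129032] 93
side [250.50961538 201.32692308] 104
side [294.91538462 220.82307692] 130
P [ 0.5474 -0.0952  0.048 ] gold n 26 [0.0061 0.0242] gold mean [ 0.5058 -0.0818] yaw 48.7 rect ((520.1738891601562, -54.36698913574219), (183.11264038085938, 223.14297485351562), 88.41120910644531)
tri [286.4 168. ] [300.7 194.2] [ 0.5705 -0.0099  0.0472] [ 0.2 -0.2 -0.4  0. ]
P [ 0.5698 -0.0093  0.048 ] gold n 78 [0.0137 0.037 ] gold mean [ 0.5686 -0.0099] yaw -156.5 rect ((570.01171875, -9.295989990234375), (40.691673278808594, 33.87053298950195), 22.803186416625977)
tri [323.4 217. ] [294.9 220.8] [ 0.4608 -0.0889  0.0467] [ 0.2 -0.2 -0.4  0. ]
P [ 0.4602 -0.0883  0.048 ] gold n 81 [0.0139 0.0368] gold mean [ 0.4615 -0.0881] yaw -164.2 rect ((460.36370849609375, -88.22779083251953), (40.406185150146484, 33.932960510253906), 15.635252952575684)
tri [254.2 225.1] [250.5 201.3] [0.4455 0.0632 0.047 ] [ 0.1 -0.1 -0.2 -0. ]
P [0.4452 0.0634 0.048 ] gold n 81 [0.0137 0.0369] gold mean [0.4476 0.0621] yaw 151.8 rect ((445.1840515136719, 63.28891372680664), (33.76664352416992, 40.857025146484375), 60.88264846801758)
bin [[ 0.685 -0.243  0.058]
 [ 0.699 -0.421  0.058]
 [ 0.397 -0.449  0.058]
 [ 0.377 -0.275  0.058]]
tray [[0.627 0.448 0.042]
 [0.635 0.268 0.042]
 [0.326 0.255 0.042]
 [0.316 0.435 0.042]]
```

View pics/crop0.png

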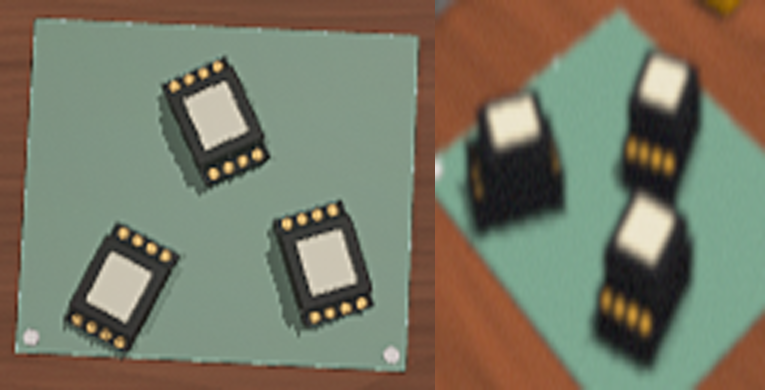

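Three black modules confirmed in the crop: pale plates and four gold terminals per end. Now I'll check the heights of the tray and bin.

Run:
```python
from h import *
T,S=load("top0.npz"),load("side0.npz")
z=lambda d,x0,y0,x1,y1:cv2.resize(d["frame"][y0:y1,x0:x1],(400,300),interpolation=2)
im=np.vstack([np.hstack([z(S,135,140,265,205),z(S,325,200,475,320)]),np.hstack([z(T,70,130,180,300),z(T,380,95,500,265)])])
cv2.imwrite("pics/bins.png",im[:,:,::-1])
```

```text
(no output)
```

View pics/bins.png

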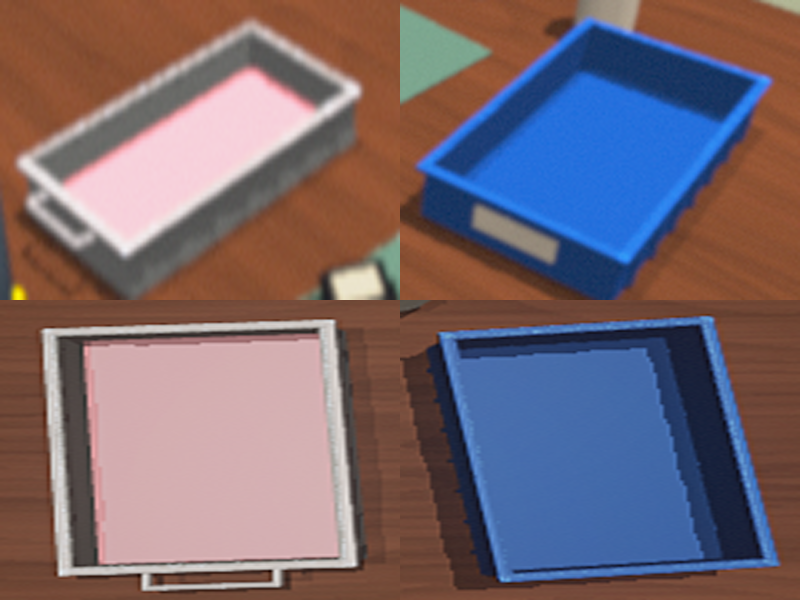

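Run:
```python
from h import *
T,S=load("top0.npz"),load("side0.npz")
tr=([(81.8,147),(162.1,141.9),(168.2,281.3),(86.2,285.8)],[(216.9,144.8),(252,159.5),(176.3,195),(140.9,175.1)],.042)
bn=([(392,113.7),(473.9,105.2),(493.4,245.2),(410,253.7)],[(396.3,208),(463.8,232),(410.5,304.8),(331.4,266)],.058)
for n,(t,s,h) in dict(tray=tr,bin=bn).items():
    t=np.array(t)-.4;s=np.array(s)-.4
    print(n,"proj chk",proj(S,plane(T,t,h)).round(0).tolist())
    c=[tri([T,S],[a,b]) for a,b in zip(t,s)]
    print(np.array([k[0] for k in c]).round(3).tolist(),np.max([abs(k[1]).max() for k in c]))
    def f(p):
        x,y,a,z,L,W=p;R=np.array([[np.cos(a),-np.sin(a)],[np.sin(a),np.cos(a)]])
        P=np.array([[L,W],[L,-W],[-L,-W],[-L,W]])/2@R.T+[x,y];P=np.c_[P,np.full(4,z)]
        return np.r_[proj(T,P)-t,proj(S,P)-s].ravel()
    r=least_squares(f,[.5,0,0,h,.3,.17]);print(r.x.round(4),np.degrees(r.x[2]).round(1),abs(r.fun).max().round(1))
```

```text
tray proj chk [[216.0, 144.0], [251.0, 159.0], [175.0, 194.0], [140.0, 174.0]]
[[0.629, 0.45, 0.041], [0.637, 0.269, 0.041], [0.327, 0.255, 0.04], [0.32, 0.437, 0.04]] 0.9034790177913692
[0.4784 0.3527 0.0446 0.0403 0.3096 0.1814] 2.6 0.9
bin proj chk [[394.0, 206.0], [462.0, 231.0], [408.0, 303.0], [330.0, 265.0]]
[[0.687, -0.245, 0.052], [0.701, -0.423, 0.057], [0.395, -0.452, 0.055], [0.379, -0.271, 0.056]] 0.7914168210234038
[ 0.5403 -0.3479  0.0897  0.0551  0.3081  0.1803] 5.1 1.1
```

```bash
cat > go.py <<'E'
import sys,json,numpy as np
from plant import state
# go.py x y z yaw_of_module rows
def main(x,y,z,yaw,n):
    s=state();w,a,b,c=s["eef_rot"]
    ang=np.degrees(2*np.arctan2(b,a))-90   # world angle of tool y (tool down)
    d=(ang-(yaw+90)+90)%180-90             # roll needed, clockwise positive
    j6=np.degrees(s["joint_positions"][5])
    P=s["position"];D=(np.array([x,y,z])-P)/n;rows=[]
    for i in range(n):
        t=np.radians(ang-d*i/n);Y=np.array([np.cos(t),np.sin(t)]);X=np.array([-Y[1],Y[0]])
        rows.append([[round(D[:2]@X,4),round(D[:2]@Y,4),round(-D[2],4)],round(d/n,2)])
    print("pos",P.round(4),"yang",round(ang,2),"roll",round(d,1),"j6",round(j6),"F",s["ft_force"].round(1));print(json.dumps(rows))
main(*map(float,sys.argv[1:5]),int(sys.argv[5]))
E
python3 go.py .4455 .0633 .11 -28.8 12
```

```text
pos [0.189  0.5431 0.2483] yang 70.82 roll 9.6 j6 84 F [ 0.9 -0.9 -0.3]
[[[-0.0333, -0.0307, 0.0115], 0.8], [[-0.0338, -0.0303, 0.0115], 0.8], [[-0.0342, -0.0298, 0.0115], 0.8], [[-0.0346, -0.0293, 0.0115], 0.8], [[-0.035, -0.0288, 0.0115], 0.8], [[-0.0354, -0.0283, 0.0115], 0.8], [[-0.0358, -0.0278, 0.0115], 0.8], [[-0.0362, -0.0273, 0.0115], 0.8], [[-0.0366, -0.0268, 0.0115], 0.8], [[-0.0369, -0.0263, 0.0115], 0.8], [[-0.0373, -0.0258, 0.0115], 0.8], [[-0.0376, -0.0253, 0.0115], 0.8]]
```

>>> {"method": "jog_arm", "body": {
  "plan": [
    [[-0.033, -0.031, 0.01], 0.8],
    [[-0.034, -0.03, 0.01], 0.8],
    [[-0.034, -0.03, 0.01], 0.8],
    [[-0.035, -0.029, 0.01], 0.8],
    [[-0.035, -0.029, 0.01], 0.8],
    [[-0.035, -0.028, 0.01], 0.8],
    [[-0.036, -0.028, 0.01], 0.8],
    [[-0.036, -0.027, 0.01], 0.8],
    [[-0.037, -0.027, 0.01], 0.8],
    [[-0.037, -0.026, 0.015], 0.8],
    [[-0.037, -0.026, 0.015], 0.8],
    [[-0.038, -0.025, 0.015], 0.8]
  ],
  "gripper": 1,
  "newtons": 50
}}

```text
t: 2.1
position: [0.447, 0.0619, 0.1131]
eef_rot: [0.001, 0.249, 0.969, 0.0]
ft_force: [0.6, 0.1, 0.1]
finger_gap: 1.001
gripper_force: 0.0
```

```bash
python3 go.py .4455 .0633 .029 -28.8 4
python3 - <<'E'
from plant import *
import cv2,numpy as np
s=state();d=snapshot("wrist");cv2.imwrite("pics/w1.png",d["frame"][:,:,::-1]);np.savez("w1.npz",**d,pos=s["position"],q=s["eef_rot"])
print(d["mtx"].round(1).tolist(),d["hand_eye"].round(3).tolist())
E
```

```text
pos [0.447  0.0619 0.1131] yang 61.17 roll -0.0 j6 29 F [0.6 0.1 0.1]
[[[0.0005, 0.0001, 0.021], -0.01], [[0.0005, 0.0001, 0.021], -0.01], [[0.0005, 0.0001, 0.021], -0.01], [[0.0005, 0.0001, 0.021], -0.01]]
[[325.2, 0.0, 285.4], [0.0, 325.2, 211.3], [0.0, 0.0, 1.0]] [[0.001, -0.95, -0.313, 0.082], [1.0, 0.0, 0.0, -0.0], [-0.0, -0.313, 0.95, -0.126], [0.0, 0.0, 0.0, 1.0]]
```

View pics/w1.png

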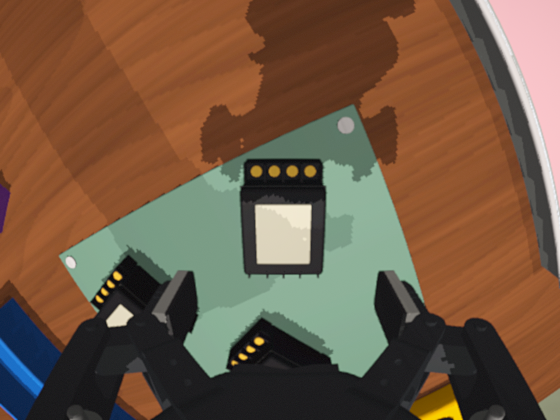

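The wrist view shows the module at (284,235), centred between the fingers (175 and 398) and square with them. I'll descend.

>>> {"method": "jog_arm", "body": {
  "plan": [
    [[0.001, 0, 0.028], 0],
    [[0.001, 0, 0.028], 0],
    [[0, 0, 0.016], 0],
    [[0, 0, 0.012], 0],
    [[0, 0, 0], 0]
  ]
}}

```text
t: 2.65
position: [0.4429, 0.0648, 0.028]
eef_rot: [-0.002, 0.249, 0.969, -0.0]
ft_force: [-0.6, 0.0, 0.8]
finger_gap: 1.001
gripper_force: 0.0
```

>>> {"method": "jog_arm", "body": {
  "plan": [
    [[0, 0, 0], 0],
    [[0, 0, 0], 0],
    [[0, 0, 0], 0],
    [[0, 0, 0], 0],
    [[0, 0, 0], 0],
    [[0, 0, 0], 0]
  ],
  "gripper": 0,
  "newtons": 50
}}

```text
t: 3.25
position: [0.4448, 0.0639, 0.0304]
eef_rot: [0.001, 0.249, 0.969, -0.001]
ft_force: [-2.0, -3.6, 5.6]
finger_gap: 0.628
gripper_force: 54.4
```

>>> {"method": "jog_arm", "body": {
  "plan": [
    [[0, 0, -0.02], 0],
    [[0, 0, -0.04], 0],
    [[0, 0, -0.04], 0],
    [[0, 0, -0.03], 0],
    [[0, 0, 0], 0],
    [[0, 0, 0], 0],
    [[0, 0, 0], 0]
  ]
}}

```text
t: 3.95
position: [0.4424, 0.0648, 0.1571]
eef_rot: [-0.002, 0.249, 0.969, -0.0]
ft_force: [-0.2, -0.5, -6.3]
finger_gap: 0.624
gripper_force: 56.5
```

```bash
python3 go.py .478 .352 .15 2.6 8;python3 go.py .53 -.349 .15 5.1 12
```

```text
pos [0.4424 0.0648 0.1571] yang 61.22 roll -31.4 j6 29 F [-0.2 -0.5 -6.3]
[[[0.0134, 0.0336, 0.0009], -3.92], [[0.0111, 0.0344, 0.0009], -3.92], [[0.0087, 0.0351, 0.0009], -3.92], [[0.0063, 0.0356, 0.0009], -3.92], [[0.0038, 0.036, 0.0009], -3.92], [[0.0013, 0.0362, 0.0009], -3.92], [[-0.0011, 0.0362, 0.0009], -3.92], [[-0.0036, 0.036, 0.0009], -3.92]]
pos [0.4424 0.0648 0.1571] yang 61.22 roll -33.9 j6 29 F [-0.2 -0.5 -6.3]
[[[-0.023, -0.0267, 0.0006], -2.82], [[-0.0217, -0.0278, 0.0006], -2.82], [[-0.0203, -0.0288, 0.0006], -2.82], [[-0.0188, -0.0298, 0.0006], -2.82], [[-0.0173, -0.0307, 0.0006], -2.82], [[-0.0158, -0.0315, 0.0006], -2.82], [[-0.0142, -0.0322, 0.0006], -2.82], [[-0.0126, -0.0329, 0.0006], -2.82], [[-0.011, -0.0335, 0.0006], -2.82], [[-0.0093, -0.034, 0.0006], -2.82], [[-0.0076, -0.0344, 0.0006], -2.82], [[-0.0059, -0.0347, 0.0006], -2.82]]
```

Weight is about 6.3 N, so this one is solid and goes to the steel tray at slot +x.

```bash
python3 go.py .571 .356 .12 2.6 9
```

```text
pos [0.4424 0.0648 0.1571] yang 61.22 roll -31.4 j6 29 F [-0.2 -0.5 -6.3]
[[[0.0031, 0.0352, 0.0041], -3.49], [[0.0009, 0.0354, 0.0041], -3.49], [[-0.0012, 0.0353, 0.0041], -3.49], [[-0.0034, 0.0352, 0.0041], -3.49], [[-0.0055, 0.0349, 0.0041], -3.49], [[-0.0076, 0.0345, 0.0041], -3.49], [[-0.0097, 0.034, 0.0041], -3.49], [[-0.0118, 0.0334, 0.0041], -3.49], [[-0.0138, 0.0326, 0.0041], -3.49]]
```

>>> {"method": "jog_arm", "body": {
  "plan": [
    [[0.003, 0.035, 0.004], -3.5],
    [[0.001, 0.035, 0.004], -3.5],
    [[-0.001, 0.035, 0.004], -3.5],
    [[-0.003, 0.035, 0.004], -3.5],
    [[-0.005, 0.035, 0.004], -3.5],
    [[-0.008, 0.035, 0.004], -3.5],
    [[-0.01, 0.034, 0.004], -3.5],
    [[-0.012, 0.033, 0.004], -3.5],
    [[-0.014, 0.033, 0.004], -3.5],
    [[0, 0, 0], 0],
    [[0, 0, 0], 0]
  ]
}}

```text
t: 5.05
position: [0.5705, 0.3556, 0.1195]
eef_rot: [-0.003, -0.024, 1.0, -0.001]
ft_force: [0.1, -0.5, -5.7]
finger_gap: 0.626
gripper_force: 57.1
```

```bash
python3 go.py .571 .356 .045 2.6 3
```

```text
pos [0.5705 0.3556 0.1195] yang 92.76 roll 0.2 j6 24 F [ 0.1 -0.5 -5.7]
[[[-0.0002, 0.0001, 0.0248], 0.05], [[-0.0002, 0.0001, 0.0248], 0.05], [[-0.0002, 0.0001, 0.0248], 0.05]]
```

>>> {"method": "jog_arm", "body": {
  "plan": [
    [[0, 0, 0.03], 0],
    [[0, 0, 0.03], 0],
    [[0, 0, 0.012], 0],
    [[0, 0, 0.003], 0],
    [[0, 0, 0.002], 0],
    [[0, 0, 0.002], 0],
    [[0, 0, 0], 0],
    [[0, 0, 0], 0]
  ]
}}

```text
t: 5.85
position: [0.573, 0.3562, 0.0455]
eef_rot: [0.001, -0.024, 1.0, 0.0]
ft_force: [0.8, 0.6, -7.2]
finger_gap: 0.626
gripper_force: 56.9
```

>>> {"method": "jog_arm", "body": {
  "plan": [
    [[0, 0, 0.002], 0],
    [[0, 0, 0.002], 0],
    [[0, 0, 0], 0]
  ]
}}

```text
t: 6.15
position: [0.572, 0.3557, 0.0399]
eef_rot: [-0.0, -0.024, 1.0, -0.0]
ft_force: [0.0, -0.2, -6.6]
finger_gap: 0.62
gripper_force: 57.0
```

```bash
python3 go.py .571 .356 .045 2.6 1
```

```text
pos [0.572  0.3557 0.0399] yang 92.72 roll 0.1 j6 24 F [ 0.  -0.2 -6.6]
[[[0.001, 0.0004, -0.0051], 0.12]]
```

>>> {"method": "jog_arm", "body": {
  "plan": [
    [[0, 0, 0.001], 0],
    [[0, 0, 0.001], 0],
    [[0, 0, 0], 0]
  ]
}}

```text
t: 6.45
position: [0.5722, 0.3557, 0.0381]
eef_rot: [-0.0, -0.024, 1.0, -0.0]
ft_force: [0.0, -0.4, -5.9]
finger_gap: 0.623
gripper_force: 57.0
```

>>> {"method": "jog_arm", "body": {
  "plan": [
    [[0, 0, 0.001], 0],
    [[0, 0, 0], 0]
  ]
}}

```text
t: 6.65
position: [0.5724, 0.3559, 0.0376]
eef_rot: [0.0, -0.024, 1.0, 0.0]
ft_force: [-0.4, 0.1, -4.8]
finger_gap: 0.618
gripper_force: 57.2
```

>>> {"method": "jog_arm", "body": {
  "plan": [
    [[0, 0, 0.001], 0],
    [[0, 0, 0], 0]
  ]
}}

```text
t: 6.85
position: [0.5724, 0.3559, 0.0375]
eef_rot: [0.0, -0.024, 1.0, 0.0]
ft_force: [-4.5, -0.8, 3.4]
finger_gap: 0.623
gripper_force: 58.2
```

Contact reached at z=0.0376. I'll release and go up.

>>> {"method": "jog_arm", "body": {
  "plan": [
    [[0, 0, 0], 0],
    [[0, 0, 0], 0],
    [[0, 0, 0], 0],
    [[0, 0, 0], 0],
    [[0, 0, -0.03], 0],
    [[0, 0, -0.045], 0],
    [[0, 0, -0.045], 0],
    [[0, 0, 0], 0]
  ],
  "gripper": 1
}}

```text
t: 7.65
position: [0.5765, 0.3579, 0.1646]
eef_rot: [0.006, -0.024, 1.0, 0.003]
ft_force: [0.6, 0.8, -0.1]
finger_gap: 0.998
gripper_force: 0.0
```

```bash
python3 go.py .570 -.0095 .11 23 9
python3 - <<'E'
from plant import *
import numpy as np
d=snapshot("top");np.savez("top1.npz",**d)
d=snapshot("side");np.savez("side1.npz",**d)
E
```

```text
pos [0.5765 0.3579 0.1646] yang 92.72 roll -20.3 j6 24 F [ 0.6  0.8 -0.1]
[[[0.0027, -0.0407, 0.0061], -2.25], [[0.0043, -0.0406, 0.0061], -2.25], [[0.0059, -0.0404, 0.0061], -2.25], [[0.0074, -0.0401, 0.0061], -2.25], [[0.009, -0.0398, 0.0061], -2.25], [[0.0106, -0.0394, 0.0061], -2.25], [[0.0121, -0.039, 0.0061], -2.25], [[0.0136, -0.0385, 0.0061], -2.25], [[0.0151, -0.0379, 0.0061], -2.25]]
```

>>> {"method": "jog_arm", "body": {
  "plan": [
    [[0.003, -0.041, 0.005], -2.3],
    [[0.004, -0.041, 0.005], -2.3],
    [[0.006, -0.04, 0.005], -2.3],
    [[0.007, -0.04, 0.005], -2.3],
    [[0.009, -0.04, 0.005], -2.2],
    [[0.01, -0.039, 0.005], -2.2],
    [[0.012, -0.039, 0.005], -2.2],
    [[0.013, -0.038, 0.005], -2.2],
    [[0.015, -0.038, 0.005], -2.2],
    [[0, 0, 0], 0],
    [[0, 0, 0], 0]
  ]
}}

```text
t: 8.85
position: [0.5662, -0.0112, 0.1095]
eef_rot: [-0.002, -0.197, 0.98, 0.001]
ft_force: [-0.2, 1.1, 0.5]
finger_gap: 0.999
gripper_force: 0.0
```

```bash
python3 go.py .570 -.0095 .029 23 1
```

```text
pos [ 0.5662 -0.0112  0.1095] yang 112.78 roll -0.2 j6 -30 F [-0.2  1.1  0.5]
[[[-0.0042, 0.0001, 0.0805], -0.22]]
```

>>> {"method": "jog_arm", "body": {
  "plan": [
    [[-0.003, 0, 0.03], 0],
    [[0, 0, 0.03], 0],
    [[0, 0, 0.015], 0],
    [[0, 0, 0.005], 0],
    [[0, 0, 0], 0],
    [[0, 0, 0], 0]
  ]
}}

```text
t: 9.45
position: [0.571, -0.0088, 0.032]
eef_rot: [0.001, -0.199, 0.98, -0.0]
ft_force: [0.1, 0.1, 1.2]
finger_gap: 1.0
gripper_force: 0.0
```

>>> {"method": "jog_arm", "body": {
  "plan": [
    [[0, 0, 0], 0],
    [[0, 0, 0], 0],
    [[0, 0, 0], 0],
    [[0, 0, 0], 0],
    [[0, 0, 0], 0]
  ],
  "gripper": 0
}}

```text
t: 9.95
position: [0.5714, -0.0096, 0.0325]
eef_rot: [0.001, -0.199, 0.98, -0.0]
ft_force: [-0.3, 0.7, 6.8]
finger_gap: 0.623
gripper_force: 53.7
```

>>> {"method": "jog_arm", "body": {
  "plan": [
    [[0, 0, -0.02], 0],
    [[0, 0, -0.04], 0],
    [[0, 0, -0.04], 0],
    [[0, 0, -0.03], 0],
    [[0, 0, 0], 0],
    [[0, 0, 0], 0],
    [[0, 0, 0], 0],
    [[0, 0, 0], 0]
  ]
}}

```text
t: 10.75
position: [0.5689, -0.0093, 0.1593]
eef_rot: [-0.002, -0.199, 0.98, 0.001]
ft_force: [-0.4, 0.3, -1.5]
finger_gap: 0.624
gripper_force: 53.0
```

```bash
python3 go.py .538 -.348 .12 5.1 9; python3 go.py .383 .3475 .12 2.6 12
```

```text
pos [ 0.5689 -0.0093  0.1593] yang 112.91 roll 17.8 j6 -30 F [-0.4  0.3 -1.5]
[[[0.0178, -0.0333, 0.0044], 1.98], [[0.0167, -0.0339, 0.0044], 1.98], [[0.0155, -0.0345, 0.0044], 1.98], [[0.0143, -0.035, 0.0044], 1.98], [[0.0131, -0.0355, 0.0044], 1.98], [[0.0118, -0.0359, 0.0044], 1.98], [[0.0106, -0.0363, 0.0044], 1.98], [[0.0093, -0.0366, 0.0044], 1.98], [[0.008, -0.0369, 0.0044], 1.98]]
pos [ 0.5689 -0.0093  0.1593] yang 112.91 roll 20.3 j6 -30 F [-0.4  0.3 -1.5]
[[[0.0027, 0.0334, 0.0033], 1.69], [[0.0037, 0.0333, 0.0033], 1.69], [[0.0047, 0.0332, 0.0033], 1.69], [[0.0056, 0.033, 0.0033], 1.69], [[0.0066, 0.0329, 0.0033], 1.69], [[0.0076, 0.0327, 0.0033], 1.69], [[0.0085, 0.0324, 0.0033], 1.69], [[0.0095, 0.0322, 0.0033], 1.69], [[0.0104, 0.0319, 0.0033], 1.69], [[0.0114, 0.0315, 0.0033], 1.69], [[0.0123, 0.0312, 0.0033], 1.69], [[0.0132, 0.0308, 0.0033], 1.69]]
```

About 1.2 N, so this one is a shell and goes to the blue bin, centre slot.

>>> {"method": "jog_arm", "body": {
  "plan": [
    [[0.018, -0.033, 0.004], 2],
    [[0.017, -0.034, 0.004], 2],
    [[0.016, -0.035, 0.004], 2],
    [[0.014, -0.035, 0.004], 2],
    [[0.013, -0.035, 0.004], 2],
    [[0.012, -0.036, 0.004], 2],
    [[0.01, -0.036, 0.004], 2],
    [[0.009, -0.037, 0.004], 2],
    [[0.008, -0.037, 0.004], 2],
    [[0, 0, 0], 0],
    [[0, 0, 0], 0],
    [[0, 0, 0], 0]
  ]
}}

```text
t: 11.95
position: [0.5386, -0.3471, 0.1244]
eef_rot: [-0.001, -0.043, 0.999, 0.001]
ft_force: [0.6, 1.2, -1.1]
finger_gap: 0.623
gripper_force: 53.1
```

```bash
python3 go.py .540 -.348 .037 5.1 1
```

```text
pos [ 0.5386 -0.3471  0.1244] yang 94.97 roll -0.1 j6 -43 F [ 0.6  1.2 -1.1]
[[[-0.0013, -0.0011, 0.0874], -0.13]]
```

>>> {"method": "jog_arm", "body": {
  "plan": [
    [[-0.001, -0.001, 0.03], 0],
    [[0, 0, 0.03], 0],
    [[0, 0, 0.016], 0],
    [[0, 0, 0.006], 0],
    [[0, 0, 0.003], 0],
    [[0, 0, 0], 0],
    [[0, 0, 0], 0],
    [[0, 0, 0], 0]
  ]
}}

```text
t: 12.75
position: [0.541, -0.3498, 0.0415]
eef_rot: [0.001, -0.043, 0.999, -0.001]
ft_force: [0.3, -0.4, -1.2]
finger_gap: 0.623
gripper_force: 53.1
```

>>> {"method": "jog_arm", "body": {
  "plan": [
    [[0, 0, 0.001], 0],
    [[0, 0, 0.001], 0],
    [[0, 0, 0], 0]
  ]
}}

```text
t: 13.05
position: [0.5401, -0.3493, 0.0382]
eef_rot: [-0.0, -0.043, 0.999, 0.0]
ft_force: [-0.3, -0.4, -1.4]
finger_gap: 0.625
gripper_force: 53.1
```

>>> {"method": "jog_arm", "body": {
  "plan": [
    [[0, 0, 0.001], 0],
    [[0, 0, 0.001], 0],
    [[0, 0, 0], 0]
  ]
}}

```text
t: 13.35
position: [0.54, -0.3491, 0.036]
eef_rot: [-0.0, -0.043, 0.999, 0.0]
ft_force: [-0.7, 0.8, -1.1]
finger_gap: 0.628
gripper_force: 53.1
```

>>> {"method": "jog_arm", "body": {
  "plan": [
    [[0, 0, 0.001], 0],
    [[0, 0, 0], 0],
    [[0, 0, 0], 0]
  ]
}}

```text
t: 13.65
position: [0.5401, -0.3493, 0.0352]
eef_rot: [-0.0, -0.043, 0.999, 0.0]
ft_force: [0.4, 0.1, -0.1]
finger_gap: 0.625
gripper_force: 53.1
```

>>> {"method": "jog_arm", "body": {
  "plan": [
    [[0, 0, 0.001], 0],
    [[0, 0, 0], 0]
  ]
}}

```text
t: 13.85
position: [0.5401, -0.3492, 0.0341]
eef_rot: [-0.0, -0.043, 0.999, 0.0]
ft_force: [-0.1, -0.6, -0.1]
finger_gap: 0.625
gripper_force: 53.1
```

>>> {"method": "jog_arm", "body": {
  "plan": [
    [[0, 0, 0.001], 0],
    [[0, 0, 0], 0]
  ]
}}

```text
t: 14.05
position: [0.5402, -0.3493, 0.0335]
eef_rot: [0.0, -0.043, 0.999, -0.0]
ft_force: [-0.3, 0.6, 1.4]
finger_gap: 0.625
gripper_force: 53.2
```

Contact at z≈0.0335, as predicted. I'll release, rise and move to the third module.

>>> {"method": "jog_arm", "body": {
  "plan": [
    [[0, 0, 0], 0],
    [[0, 0, 0], 0],
    [[0, 0, 0], 0],
    [[0, 0, 0], 0],
    [[0, 0, -0.03], 0],
    [[0, 0, -0.045], 0],
    [[0, 0, -0.045], 0],
    [[0, 0, 0], 0],
    [[0, 0, 0], 0],
    [[0, 0, 0], 0]
  ],
  "gripper": 1
}}

```text
t: 15.05
position: [0.5395, -0.3488, 0.152]
eef_rot: [-0.001, -0.043, 0.999, 0.001]
ft_force: [-0.3, 0.2, 0.0]
finger_gap: 1.003
gripper_force: 0.0
```

```bash
python3 go.py .4607 -.0885 .11 15.8 7;  python3 - <<'E'
from plant import *
import numpy as np
from h import *
d=snapshot("top");np.savez("top2.npz",**d)
s=snapshot("side");np.savez("side2.npz",**s)
m=d["frame"].astype(int).min(2)>130
for b in [(290,190,350,245),(395,110,480,250)]:
  for c,a,_ in comps(m,b,100): print(c.round(1),a,plane(d,c,.048).round(4))
E
```

```text
pos [ 0.5395 -0.3488  0.152 ] yang 94.92 roll -10.9 j6 -43 F [-0.3  0.2  0. ]
[[[0.008, 0.038, 0.006], -1.55], [[0.007, 0.0382, 0.006], -1.55], [[0.006, 0.0384, 0.006], -1.55], [[0.0049, 0.0385, 0.006], -1.55], [[0.0039, 0.0387, 0.006], -1.55], [[0.0028, 0.0387, 0.006], -1.55], [[0.0018, 0.0388, 0.006], -1.55]]
[318.8 216. ] 2097 [[ 0.4626 -0.0783  0.048 ]]
[323.4 217. ] 293 [[ 0.4603 -0.0883  0.048 ]]
[441.2 183.5] 148 [[ 0.5288 -0.348   0.048 ]]
```

>>> {"method": "jog_arm", "body": {
  "plan": [
    [[0.008, 0.038, 0.006], -1.6],
    [[0.007, 0.038, 0.006], -1.6],
    [[0.006, 0.038, 0.006], -1.6],
    [[0.005, 0.039, 0.006], -1.5],
    [[0.004, 0.039, 0.006], -1.5],
    [[0.003, 0.039, 0.006], -1.5],
    [[0.002, 0.039, 0.006], -1.5],
    [[0, 0, 0], 0],
    [[0, 0, 0], 0],
    [[0, 0, 0], 0]
  ]
}}

```text
t: 16.15
position: [0.4607, -0.0892, 0.1111]
eef_rot: [0.0, -0.136, 0.991, -0.0]
ft_force: [-0.4, 0.0, 0.9]
finger_gap: 1.002
gripper_force: 0.0
```

```bash
python3 go.py .4605 -.0884 .031 15.8 1
```

```text
pos [ 0.4607 -0.0892  0.1111] yang 105.68 roll -0.1 j6 -34 F [-0.4  0.   0.9]
[[[-0.0, 0.0009, 0.0801], -0.12]]
```

>>> {"method": "jog_arm", "body": {
  "plan": [
    [[0, 0.001, 0.03], 0],
    [[0, 0, 0.03], 0],
    [[0, 0, 0.015], 0],
    [[0, 0, 0.005], 0],
    [[0, 0, 0], 0],
    [[0, 0, 0], 0]
  ]
}}

```text
t: 16.75
position: [0.4611, -0.0884, 0.032]
eef_rot: [0.001, -0.136, 0.991, -0.0]
ft_force: [0.3, 0.3, 0.9]
finger_gap: 1.002
gripper_force: 0.0
```

>>> {"method": "jog_arm", "body": {
  "plan": [
    [[0, 0, 0], 0],
    [[0, 0, 0], 0],
    [[0, 0, 0], 0],
    [[0, 0, 0], 0],
    [[0, 0, 0], 0]
  ],
  "gripper": 0
}}

```text
t: 17.25
position: [0.4613, -0.0887, 0.0325]
eef_rot: [0.001, -0.137, 0.991, -0.001]
ft_force: [-0.6, -2.7, 5.2]
finger_gap: 0.627
gripper_force: 53.1
```

>>> {"method": "jog_arm", "body": {
  "plan": [
    [[0, 0, -0.02], 0],
    [[0, 0, -0.04], 0],
    [[0, 0, -0.04], 0],
    [[0, 0, -0.03], 0],
    [[0, 0, 0], 0],
    [[0, 0, 0], 0],
    [[0, 0, 0], 0],
    [[0, 0, 0], 0]
  ]
}}

```text
t: 18.05
position: [0.4582, -0.087, 0.1591]
eef_rot: [-0.002, -0.137, 0.991, 0.001]
ft_force: [-0.6, -0.2, -5.2]
finger_gap: 0.626
gripper_force: 56.0
```

```bash
python3 go.py .443 -.357 .12 5.1 7; python3 go.py .43 .350 .12 2.6 11
```

```text
pos [ 0.4582 -0.087   0.1591] yang 105.72 roll 10.6 j6 -34 F [-0.6 -0.2 -5.2]
[[[0.0125, -0.0365, 0.0056], 1.52], [[0.0116, -0.0369, 0.0056], 1.52], [[0.0106, -0.0372, 0.0056], 1.52], [[0.0096, -0.0374, 0.0056], 1.52], [[0.0086, -0.0377, 0.0056], 1.52], [[0.0076, -0.0379, 0.0056], 1.52], [[0.0066, -0.0381, 0.0056], 1.52]]
pos [ 0.4582 -0.087   0.1591] yang 105.72 roll 13.1 j6 -34 F [-0.6 -0.2 -5.2]
[[[-0.0083, 0.0389, 0.0036], 1.19], [[-0.0075, 0.0391, 0.0036], 1.19], [[-0.0067, 0.0392, 0.0036], 1.19], [[-0.0058, 0.0394, 0.0036], 1.19], [[-0.005, 0.0395, 0.0036], 1.19], [[-0.0042, 0.0396, 0.0036], 1.19], [[-0.0034, 0.0397, 0.0036], 1.19], [[-0.0026, 0.0397, 0.0036], 1.19], [[-0.0017, 0.0398, 0.0036], 1.19], [[-0.0009, 0.0398, 0.0036], 1.19], [[-0.0001, 0.0398, 0.0036], 1.19]]
```

About 5.2 N, so solid. It goes to the steel tray at (0.43, 0.35), clear of the first.

>>> {"method": "jog_arm", "body": {
  "plan": [
    [[-0.008, 0.039, 0.004], 1.2],
    [[-0.008, 0.039, 0.004], 1.2],
    [[-0.007, 0.039, 0.004], 1.2],
    [[-0.006, 0.039, 0.004], 1.2],
    [[-0.005, 0.039, 0.004], 1.2],
    [[-0.004, 0.04, 0.004], 1.2],
    [[-0.003, 0.04, 0.004], 1.2],
    [[-0.003, 0.04, 0.003], 1.2],
    [[-0.002, 0.04, 0.003], 1.2],
    [[-0.001, 0.04, 0.003], 1.2],
    [[0, 0.04, 0.003], 1.1],
    [[0, 0, 0], 0]
  ]
}}

```text
t: 19.25
position: [0.4317, 0.3544, 0.1194]
eef_rot: [-0.001, -0.026, 1.0, 0.001]
ft_force: [-0.4, -1.0, -5.0]
finger_gap: 0.625
gripper_force: 56.8
```

>>> {"method": "jog_arm", "body": {
  "plan": [
    [[0, 0, 0], 0],
    [[0, 0, 0], 0],
    [[0, 0, 0], 0]
  ]
}}

```text
t: 19.55
position: [0.4328, 0.3487, 0.1208]
eef_rot: [-0.001, -0.022, 1.0, -0.0]
ft_force: [-0.0, 0.6, -4.9]
finger_gap: 0.628
gripper_force: 56.8
```

```bash
python3 go.py .43 .350 .0395 2.6 1
```

```text
pos [0.4328 0.3487 0.1208] yang 92.53 roll -0.1 j6 30 F [-0.   0.6 -4.9]
[[[0.0027, 0.0014, 0.0813], -0.07]]
```

>>> {"method": "jog_arm", "body": {
  "plan": [
    [[0, 0.001, 0.03], 0],
    [[0, 0, 0.025], 0],
    [[0, 0, 0.013], 0],
    [[0, 0, 0.006], 0],
    [[0, 0, 0.002], 0],
    [[0, 0, 0], 0],
    [[0, 0, 0], 0],
    [[0, 0, 0], 0]
  ]
}}

```text
t: 20.35
position: [0.4337, 0.3516, 0.0464]
eef_rot: [0.001, -0.023, 1.0, 0.001]
ft_force: [0.0, -0.4, -5.7]
finger_gap: 0.622
gripper_force: 56.6
```

>>> {"method": "jog_arm", "body": {
  "plan": [
    [[0, 0, 0.001], 0],
    [[0, 0, 0.001], 0],
    [[0, 0, 0], 0]
  ]
}}

```text
t: 20.65
position: [0.4328, 0.351, 0.0433]
eef_rot: [-0.0, -0.023, 1.0, 0.0]
ft_force: [-0.4, 0.2, -6.0]
finger_gap: 0.625
gripper_force: 56.6
```

>>> {"method": "jog_arm", "body": {
  "plan": [
    [[0, 0, 0.001], 0],
    [[0, 0, 0.001], 0],
    [[0, 0, 0], 0]
  ]
}}

```text
t: 20.95
position: [0.4328, 0.351, 0.0411]
eef_rot: [-0.0, -0.023, 1.0, -0.0]
ft_force: [0.2, -0.3, -5.2]
finger_gap: 0.623
gripper_force: 56.6
```

>>> {"method": "jog_arm", "body": {
  "plan": [
    [[0, 0, 0.001], 0],
    [[0, 0, 0], 0],
    [[0, 0, 0], 0]
  ]
}}

```text
t: 21.25
position: [0.4329, 0.351, 0.0403]
eef_rot: [0.0, -0.023, 1.0, 0.0]
ft_force: [0.1, 0.8, -4.6]
finger_gap: 0.622
gripper_force: 56.6
```

>>> {"method": "jog_arm", "body": {
  "plan": [
    [[0, 0, 0.001], 0],
    [[0, 0, 0], 0],
    [[0, 0, 0], 0]
  ]
}}

```text
t: 21.55
position: [0.433, 0.3512, 0.0397]
eef_rot: [0.0, -0.023, 1.0, 0.0]
ft_force: [-1.5, 0.2, -1.1]
finger_gap: 0.625
gripper_force: 57.2
```

>>> {"method": "jog_arm", "body": {
  "plan": [
    [[0, 0, 0.001], 0],
    [[0, 0, 0], 0]
  ]
}}

```text
t: 21.75
position: [0.4331, 0.3512, 0.0396]
eef_rot: [0.0, -0.023, 1.0, 0.0]
ft_force: [-3.6, -1.4, 7.1]
finger_gap: 0.625
gripper_force: 58.2
```

>>> {"method": "jog_arm", "body": {
  "plan": [
    [[0, 0, 0], 0],
    [[0, 0, 0], 0],
    [[0, 0, 0], 0],
    [[0, 0, 0], 0],
    [[0, 0, -0.03], 0],
    [[0, 0, -0.045], 0],
    [[0, 0, -0.045], 0],
    [[0, 0, -0.04], 0],
    [[-0.03, 0, -0.03], 0],
    [[0, 0, 0], 0],
    [[0, 0, 0], 0],
    [[0, 0, 0], 0]
  ],
  "gripper": 1
}}

```text
t: 22.95
position: [0.4616, 0.3518, 0.2266]
eef_rot: [-0.002, -0.023, 1.0, -0.001]
ft_force: [-0.3, -0.1, 0.9]
finger_gap: 1.0
gripper_force: 0.0
```

>>> {"method": "jog_arm", "body": {
  "plan": [
    [[0, -0.04, 0], 0],
    [[0, -0.045, 0], 0],
    [[0, -0.045, 0], 0],
    [[0, -0.045, 0], 0],
    [[0, -0.045, 0], 0],
    [[0, -0.04, 0], 0],
    [[0, 0, 0], 0],
    [[0, 0, 0], 0],
    [[0, 0, 0], 0]
  ]
}}

```text
t: 23.85
position: [0.4738, 0.0936, 0.2274]
eef_rot: [-0.001, -0.023, 1.0, 0.0]
ft_force: [0.2, -0.3, 0.5]
finger_gap: 0.995
gripper_force: 0.0
```

Run:
```python
from plant import *
import cv2,numpy as np
t=snapshot("top")["frame"];s=snapshot("side")["frame"]
k=np.vstack([np.hstack([cv2.resize(t[130:300,60:180],(395,560)),cv2.resize(t[95:265,380:500],(395,560))])])
cv2.imwrite("pics/end.png",k[:,:,::-1]);cv2.imwrite("pics/ends.png",s[:,:,::-1])
```

```text
(no output)
```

View pics/end.png

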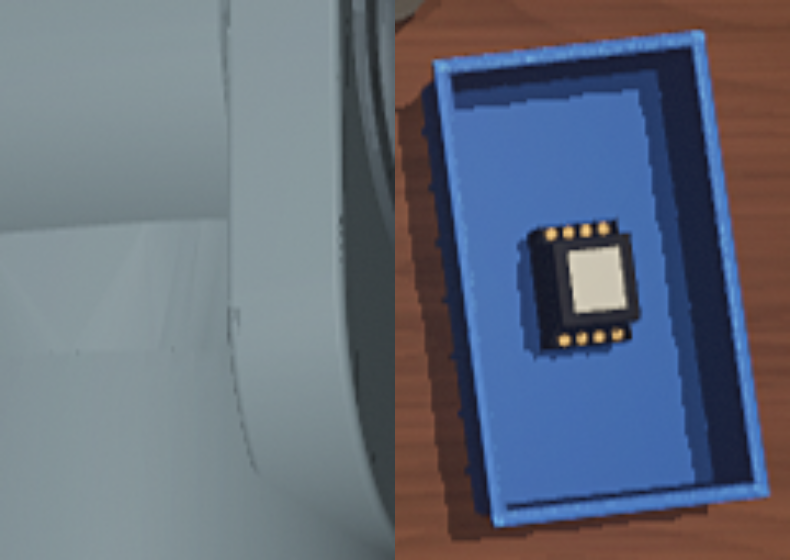

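View pics/ends.png

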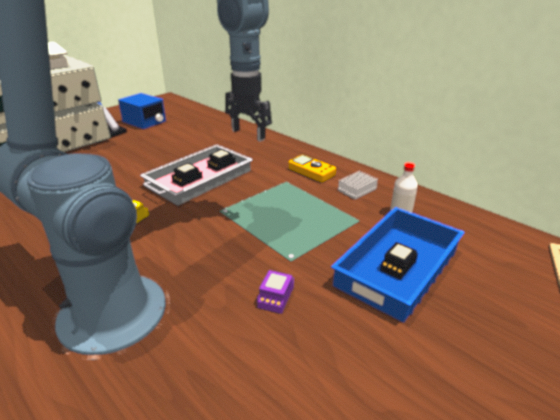

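The side view shows two modules lying flat in the tray at (186,174) and (221,159), and one flat in the bin at (400,259). The top view confirms the bin one. The mat is empty and the bystanders haven't moved.

```bash
python3 -c "from plant import *;print(hand_in())"
```

```text
the job is handed in; nothing more can be done
None
```

I lifted and sorted all three modules: the two solid ones (about 6.3 N and 5.2 N) are in the steel tray and the empty shell (about 1.2 N) is in the blue bin. All lie flat on their bases, and I handed the job in at about 24 s.

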